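Put the remote away in the drop-front cabinet

TASK

The remote control lying in front of the robot, between the cabinet and the notebook, belongs in the small wooden drop-front cabinet: pull the flap open through its roller catch by the steel tab and fold it right down. Lay the remote lengthwise, buttons up, with its front third to half in the empty right-hand bay and the rest out on the flap, and let go of it there, because the hand cannot follow it in under the cabinet's top; then slide it all the way in from its outer end. Push the flap shut until the catch snaps, and leave the mouse in the other bay and the things standing around where they are.

Things in the scene. Friction and masses are not known exactly. Their poses are not given: they have to be found in the camera images.
- remote: Black remote control lying on the worktop between the cabinet and the notebook, buttons up (not the like one far to the right, out of reach): 194 mm long, 46 mm wide, 19 mm high, 0.09 to 0.16 kg. Origin: centre of its underside; x along its length, y across, z up. Either end may go in first.
- cabinet: Small cabinet of light wood fixed on the worktop, 217 mm deep (x), 166 wide (y), 94 high, front closed by a flap. Origin: middle of its footprint, on the worktop; x points from front to back, y to its left seen from the front. Two bays side by side, each 66 mm wide, 48 high, 205 deep, floor 34 mm up, with a 10 mm partition set 22 mm back from the mouth. Left bay: a mouse; right bay: empty.
- bay (a point): Middle of the mouth of the empty right-hand bay, at floor height on the front plane of the cabinet body (108.5 mm in front of the cabinet's origin, 38 mm to the right, 34 mm up). Axes as the cabinet's: x points into the bay. A remote whose end is flush with the mouth has its origin at x = 97 mm here; 108 mm when it touches the back.
- flap (a joint): Flap angle: 0 shut in the catch, 1.57 folded down level. Catch rollers are met at about 0.22 rad and passed at 0.10 rad; below that they snap it shut. Either way takes 6 to 8 N at the tab. Not pushed past, it stands ajar at 0.1 rad or more; let go beyond about 0.4 rad it sinks open slowly by itself. Folded down, its inner face is a level shelf 60 mm long, 1 mm below the bay floor.
- tab (a point): Grip point of the steel tab in the middle of the flap's top edge: 32 mm wide (cabinet y), 7 thick with a 10 mm rolled lip, standing 36 mm above the flap. This point is 10 mm below its end, 86 mm up the flap from the hinge line and 7 mm out. Height 120 mm when shut, 27 mm when down. Pinched by its two sides from above it turns between the fingers, so the tool can point down throughout.
- flap_hinge (a point): On the hinge line of the flap, in the middle of its width, at bay floor height on the mouth plane; the line runs along cabinet y. The flap is a 12 mm board, 60 mm tall, 164 mm wide, 0.16 kg; folded down its underside is 21 mm above the worktop.
- mouse: Computer mouse, 113 x 62 x 37 mm, lying well back in the left bay. Origin: centre of its underside.
- note_cube: Sticky note cube, 76 x 77 x 46 mm, on the rear half of the cabinet's top. Origin: centre of its underside.
- pin_box: Small pale carton of pins, 45 x 60 x 22 mm, near the left front corner of the worktop. Origin: centre of its underside.
- packing_tape: Roll of tape lying flat, 104 x 102 x 25 mm, to the right of the remote. Origin: centre of its underside.
- notebook: Black notebook lying flat, 148 x 110 x 16 mm, on the right. Origin: centre of its underside.
- binder_clip_1: Black binder clip, 22 x 41 x 54 mm, standing behind the remote. Origin: centre of its underside.
- binder_clip_2: Dark red binder clip, 22 x 32 x 49 mm, standing behind the remote. Origin: centre of its underside.
- catch (a point): Middle of the roller catch: two sprung white rollers side by side under the cabinet's top, at the mouth on the centre line, 8 mm behind the mouth plane and 74 mm above the worktop; 32 mm wide, reaching 17 mm down from the bay ceiling. The matching steel strike, 8 mm wide, stands 16 mm out of the flap's inner face, 40 mm from the hinge line.

How it is judged:
On the way, in this order (a step that is already met when the one before it is completed fails the run):
1. the flap is folded right down (value of joint flap above 1.4 rad), for 0.2 s.
2. the remote lies level, lengthwise and let go, with its front part in the right-hand bay and the rest on the flap (x of remote in the frame of bay between -0.085 and 0.03 m and y of remote in the frame of bay between -0.018 and 0.018 m and z of remote in the frame of bay between -0.008 and 0.008 m and angle between the x axis of remote and the x axis of cabinet, either way round below 0.25 rad and angle between remote's own z axis and vertical below 0.12 rad and contact force between the fingers and remote below 0.05 N and linear speed of remote below 0.02 m/s), for 0.2 s.
3. the remote has been slid in (x of remote in the frame of bay above 0.08 m and y of remote in the frame of bay between -0.018 and 0.018 m and z of remote in the frame of bay between -0.008 and 0.008 m), for 0.2 s.
At the end, for the whole second after the job is handed in: Flap shut in its catch (below 0.03 rad); remote at rest, buttons up, level on the floor of the right-hand bay and wholly inside (origin 90 to 115 mm behind the mouth, 15 mm from the middle line, 5 mm from the floor at most); mouse and the other listed things within 30 mm of their starts (value of joint flap below 0.03 rad and x of remote in the frame of bay between 0.09 and 0.115 m and y of remote in the frame of bay between -0.015 and 0.015 m and z of remote in the frame of bay between -0.005 and 0.005 m and angle between remote's own z axis and vertical below 0.12 rad and linear speed of remote below 0.01 m/s and distance of each of mouse, note_cube, pin_box, packing_tape, notebook, binder_clip_1, binder_clip_2 from where it was at the start of the episode below 0.03 m); the robot touches nothing.
It fails at once if the mouse in the left bay is moved by more than 30 mm (distance of mouse from where it was at the start of the episode above 0.03 m).
It fails at once if the note cube, pin box, tape roll, notebook or a binder clip is moved by more than 30 mm (distance of any of note_cube, pin_box, packing_tape, notebook, binder_clip_1, binder_clip_2 from where it was at the start of the episode above 0.03 m).
It also fails if it takes over 72 s, if anything falls off the work surface, if the arm or the gripper's body presses on something with over 40 N, if the wrist force passes 120 N, or if a joint passes its speed limit or range.

ROBOT

A 6-joint arm with a two-finger parallel gripper is mounted at the origin on a cart in front of the work surface, level with it; the furniture and walls round the work are solid. World frame = base frame: x ahead of the robot, y to its left, z up, the work surface at z = 0. Lengths are in m, angles in rad, forces in N, time in s.
With the tool pointing down it reaches from about 0.375 to 0.9 m from the base axis. Payload 3.1 kg.
Tool frame: the origin (TCP) lies on the centre line of the jaws, within the pads' length; the fingertips stand 25 mm ahead of it and the grasp point (between the pads) lies 6 mm ahead of it (manip.tip_extent is the distance from the TCP to the fingertips, in m); z points along the fingers, y is the line along which they close (so a half turn about z gives the same grasp; the last joint's range is limited). The gripper opens to 85 mm and grips with 20 to 120 N. Pads are 22 mm wide; open, the fingers measure 114 mm over their backs; the gripper's body (76 mm by 85 mm) begins 54 mm behind the grasp point. The pads swing forward as they close: fully open they stand 13 mm farther back than shut.
Start: joints at [-1.31, 0.527, 1.433, -0, 1.181, -0.178], TCP at [0.266, -0.566, 0.256] pointing down, gripper open.
Joint ranges: [-3.08, 3.08], [-0.75, 2.2], [0.22, 2.44], [-1.43, 4.57], [0, 2.65], [-2.85, 2.85]. Speed limits (rad/s): [2.79, 2.79, 3.14, 3.14, 3.14, 3.14].

INTERFACE

Orientations are given as a unit quaternion [x, y, z, w].
In Python, from station import readout, imaging, order, manip gives the robot as it stands.
- The arm moves only by the tool move_arm, never from a script. Its argument "rows" is a list of rows, each a list of 7 numbers: the turn, a rotation vector about the tool's x, y, z in degrees, then the shift along the tool's x, y, z in mm, then the closure, from 0 (fully open) to 1 (shut). A call has 1 to 12 rows; each row is the pose to reach, as a shift and turn from the pose commanded when the call began, along the tool's axes at that moment; what a row does not reach only later rows make up. A row lasts 1/12 s, in which the tool goes at most 41.7 mm and 7.16 degrees, less where a joint would pass 70% of its speed; a pose out of reach is approached as far as the arm can. A call with a gripper value outside its range is refused whole. The fingers move at their own pace and stop on an object; "squeeze" is the grip in N (left out, the last holds). Time passes only in rows, so rows that repeat a pose let the fingers close. It gives the time, the measured TCP pose, the force, the opening and the grip force at its end, in the units of the state.
- readout.sense(): the state, without advancing time (a new reading comes with each control period).
- imaging.snapshot(name): name is "scene" or "side" or "wrist"; returns a dict with "img" (480x640x3 uint8, red, green, blue), "z_map" (480x640 float32, m along the optical axis (not along the pixel's ray), 0 where there is no reading), "fovy" (degrees; the focal length in pixels is half the picture's height over the tangent of half this angle, whatever the lens; pixels are square), "cx", "cy" (the principal point, pixels), "rvec" (rotation vector, rad) and "tvec" (3), from world to camera coordinates, as OpenCV has them. Camera axes: x right, y down, z forward; pixel columns grow to the right and rows downward; lengths in m; the calibration is good to about 2 mm. A picture is of the moment at which its call begins.
- order.sign_off(): hands the job in; it is judged then, once.
The state is a dict: "t": time; "q": joint angles; "qd": joint speeds; "tau": joint torques, N m; "tcp_pos": TCP position; "tool_rot": TCP orientation; "force": force on the tool from outside, world axes, zero at the start; "ft_torque": the same for the moment, N m; "finger_gap": opening from 0.0 (shut) to 1.0 (fully open); "gripper_force": force on a finger pad.
Only numpy, scipy, OpenCV 4.12 (cv2) and the standard library are available. Lean on these libraries where they do the work, as an engineer would, in place of code of your own. Each camera call takes 0.05 s, during which the arm holds its last target. There are 200 camera calls.

## Working session

There is one attempt and no reset: what is moved stays moved. The work goes in short steps, Python scripts to look and compute and a tool call to move; the robot and the scene stay as the last step left them, time stands still between calls to the robot, and variables do not carry over. Pictures are saved under pics/ and viewed, at most 10 in all, crops included, and the job is handed in when it is done.

Besides the shell and the picture viewer there is one more tool, called after ">>>" in YAML: its name, and indented under it one key for each argument. move_arm: Moves the arm, as the interface text tells. Its arguments: {"type":"object","properties":{"rows":{"type":"array"},"squeeze":{"type":"number"}},"required":["rows"]}

```bash
ls; mkdir -p pics
cat > h.py <<'E'
import numpy as np, cv2
from station import readout, imaging, order, manip
def snap(n,f=None):
    s=imaging.snapshot(n)
    if f: cv2.imwrite('pics/'+f,s['img'][:,:,::-1])
    R=cv2.Rodrigues(np.array(s['rvec'],float))[0]; t=np.array(s['tvec'],float).reshape(3)
    f_=240/np.tan(np.radians(s['fovy'])/2)
    z=s['z_map']; v,u=np.mgrid[:480,:640]
    c=np.stack([(u-s['cx'])/f_*z,(v-s['cy'])/f_*z,z],-1)
    P=(c-t)@R
    P[z<=0]=np.nan
    return s,P
E
python3 - <<'E'
from h import *
for n in ('scene','side'):
    s,P=snap(n,n+'0.png'); np.save(n+'0.npy',P)
    R=cv2.Rodrigues(np.array(s['rvec'],float))[0]; print(n,-R.T@np.array(s['tvec']).ravel(),R[2])
st=readout.sense(); print(st['tcp_pos'],st['tool_rot'],st['t'],manip.tip_extent)
E
```

```text
pics
scene [ 0.03703657 -1.00180553  0.61901208] [ 0.50867019  0.69712105 -0.50524933]
side [0.07267062 0.8953379  0.78788072] [ 0.34473095 -0.81019154 -0.47407831]
[ 0.26542088 -0.56516494  0.25541777] [ 9.76028653e-01  2.17639753e-01 -1.39209550e-05 -1.00288396e-03] 0.1 0.025
```

View pics/scene0.png

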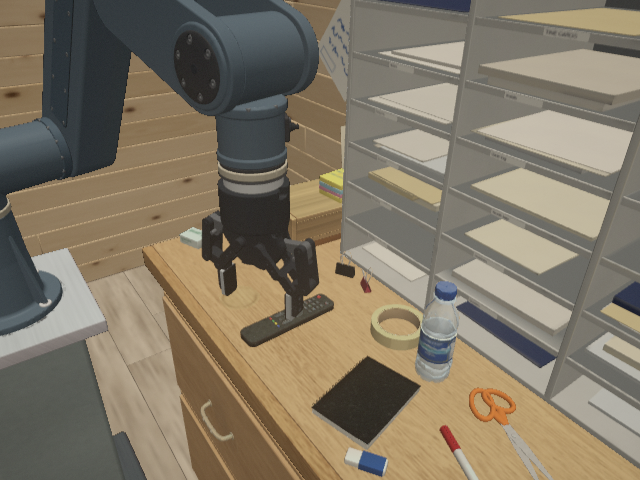

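View pics/side0.png

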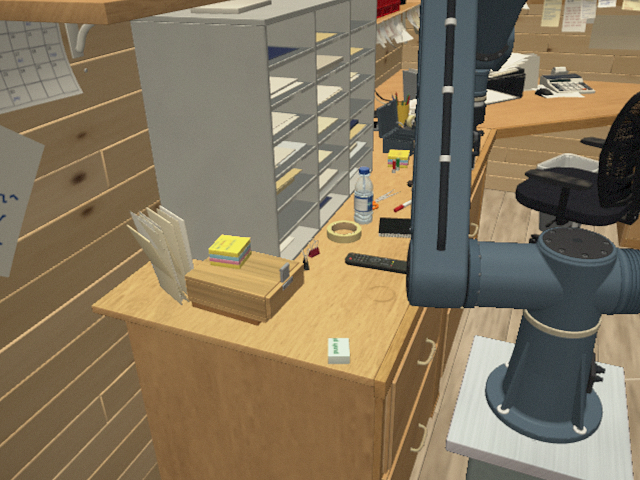

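The scene shows the remote at about (290,320), the tape at (397,326), the notebook at (367,398), and the clips at (345,269) and (366,285), with the cabinet partly hidden behind the gripper. The side view shows the cabinet top at about (240,270) with the note cube on it, the tab at (284,272) and the pin box at (339,350).

Run:
```python
from h import *
def rect(X): 
    r=cv2.minAreaRect((X[:,:2]*1000).astype(np.float32)); return np.round(r[0],1),np.round(r[1],1),round(r[2],2),np.round(cv2.boxPoints(r)).tolist()
A=np.load('side0.npy');B=np.load('scene0.npy')
def comp(P,lo,hi,box):
    m=np.zeros((480,640),np.uint8); u0,u1,v0,v1=box
    m[v0:v1,u0:u1]=((P[...,2]>lo)&(P[...,2]<hi))[v0:v1,u0:u1]
    m=cv2.erode(m,np.ones((2,2)))
    n,l,s,_=cv2.connectedComponentsWithStats(m)
    k=1+np.argmax(s[1:,4]); return P[l==k]
def show(n,X): print(n,len(X),rect(X),np.nanmedian(X[:,2]).round(4))
show('cab top',comp(A,.086,.102,(180,310,225,330)))
show('cube',comp(A,.13,.15,(200,260,225,280)))
show('tab',comp(A,.108,.14,(270,300,255,300)))
X=comp(A,.108,.14,(270,300,255,300));print(X.max(0),X.min(0))
show('remote',comp(B,.012,.024,(235,340,285,350)))
show('remote side',comp(A,.012,.024,(340,410,245,275)))
show('tape',comp(B,.017,.03,(365,425,300,355)))
show('tape A',comp(A,.017,.03,(325,365,217,245)))
show('clip1',comp(B,.012,.07,(332,358,258,280)));show('clip2',comp(B,.012,.07,(358,374,270,295)))
show('pin A',comp(A,.015,.03,(320,360,330,370)))
show('note',comp(B,.01,.024,(310,425,350,445)))
show('bottle',comp(B,.05,.3,(415,460,280,370)))
```

```text
cab top 2919 (array([680.5, -89.7]), array([168.5, 231.6]), 86.3, [[560.0, -166.0], [791.0, -181.0], [802.0, -13.0], [570.0, 2.0]]) 0.0968
cube 583 (array([ 734.1, -117.5]), array([75.2, 81.3]), 5.72, [[693.0, -81.0], [701.0, -162.0], [776.0, -154.0], [767.0, -73.0]]) 0.1419
tab 85 (array([573.3, -84.4]), array([38.4,  8.6]), 85.53, [[568.0, -103.0], [576.0, -104.0], [579.0, -66.0], [571.0, -65.0]]) 0.1203
[ 0.57841236 -0.06494191  0.13524953] [ 0.56889625 -0.10358708  0.10833389]
remote 1345 (array([ 428.6, -369.3]), array([190.5,  45. ]), 2.06, [[333.0, -350.0], [334.0, -395.0], [525.0, -388.0], [523.0, -343.0]]) 0.0171
remote side 506 (array([ 437.7, -360.1]), array([165.4,  48.9]), 3.48, [[354.0, -341.0], [357.0, -390.0], [522.0, -380.0], [519.0, -331.0]]) 0.0201
tape 739 (array([ 579.7, -499.2]), array([102.9,  89. ]), 38.5, [[512.0, -496.0], [567.0, -566.0], [648.0, -502.0], [592.0, -432.0]]) 0.0239
tape A 194 (array([ 582.5, -493.2]), array([94. , 99.2]), 57.07, [[515.0, -506.0], [599.0, -560.0], [650.0, -481.0], [566.0, -427.0]]) 0.0242
clip1 95 (array([ 615.2, -300.1]), array([15.8, 39.6]), 36.73, [[597.0, -289.0], [621.0, -321.0], [633.0, -311.0], [610.0, -280.0]]) 0.0196
clip2 22 (array([ 620.7, -363.8]), array([28.1,  6.2]), 64.62, [[612.0, -375.0], [618.0, -378.0], [630.0, -352.0], [624.0, -350.0]]) 0.0176
pin A 412 (array([404.5,  16.4]), array([42.7, 59.7]), 20.76, [[374.0, 37.0], [395.0, -19.0], [435.0, -4.0], [414.0, 52.0]]) 0.0248
note 4698 (array([ 427.5, -598.4]), array([147.6, 103.6]), 14.82, [[343.0, -567.0], [369.0, -667.0], [512.0, -630.0], [486.0, -529.0]]) 0.0128
bottle 2508 (array([ 609.9, -570.4]), array([189. ,  55.4]), 38.8, [[519.0, -608.0], [554.0, -651.0], [701.0, -533.0], [666.0, -490.0]]) 0.1156
```

>>> move_arm:
  rows:
    - [0, 0, 28.8, 463, -315, 20, 0]
    - [0, 0, 28.8, 463, -315, 20, 0]
    - [0, 0, 28.8, 463, -315, 20, 0]
    - [0, 0, 28.8, 463, -315, 20, 0]
    - [0, 0, 28.8, 463, -315, 20, 0]
    - [0, 0, 28.8, 463, -315, 20, 0]
    - [0, 0, 28.8, 463, -315, 20, 0]
    - [0, 0, 28.8, 463, -315, 20, 0]
    - [0, 0, 28.8, 463, -315, 20, 0]
    - [0, 0, 28.8, 463, -315, 20, 0]
    - [0, 0, 28.8, 463, -315, 20, 0]
    - [0, 0, 28.8, 463, -315, 20, 0]
  squeeze: 40

```text
t: 1.1
tcp_pos: [0.5198, -0.135, 0.2382]
tool_rot: [0.999, -0.032, -0.0, -0.0]
force: [-0.5, -0.3, -0.2]
finger_gap: 1.002
gripper_force: 0.0
```

Run:
```python
from h import *
st=readout.sense(); print(st['tcp_pos'],st['tool_rot'],st['qd'])
s,P=snap('wrist','w1.png'); np.save('w1.npy',P)
s,Q=snap('scene','s1.png'); np.save('s1.npy',Q)
a=np.vstack([s['img']])
def rect(X): 
    r=cv2.minAreaRect((X[:,:2]*1000).astype(np.float32)); return np.round(r[0],1),np.round(r[1],1),round(r[2],2),np.round(cv2.boxPoints(r)).tolist()
for n,D in (('w',P),('s',Q)):
  for nm,lo,hi,bx in (('top',.088,.1,(.54,.82,-.2,.01)),('tab',.112,.14,(.55,.6,-.12,-.04)),('rem',.013,.023,(.3,.55,-.43,-.32))):
    X=D[(D[...,2]>lo)&(D[...,2]<hi)&(D[...,0]>bx[0])&(D[...,0]<bx[1])&(D[...,1]>bx[2])&(D[...,1]<bx[3])]
    if len(X)>5: print(n,nm,len(X),rect(X),np.median(X[:,2]))
```

```text
[ 0.51983923 -0.13499969  0.23820692] [ 9.99489271e-01 -3.19545689e-02 -3.03784267e-04 -1.02360192e-04] [ 0.95735631  0.18676779 -0.28454942 -0.00195173  0.0843757   0.94798811]
w top 39981 (array([619.6, -88.2]), array([166.3, 104.7]), 86.36, [[562.0, -168.0], [667.0, -174.0], [677.0, -8.0], [573.0, -2.0]]) 0.0947472066937464
w tab 872 (array([574.7, -85.5]), array([32.1,  9.7]), 86.41, [[569.0, -101.0], [579.0, -102.0], [581.0, -70.0], [571.0, -69.0]]) 0.1297257210683297
w rem 7955 (array([ 429.2, -364.8]), array([193.1,  48. ]), 2.53, [[332.0, -345.0], [334.0, -393.0], [527.0, -385.0], [525.0, -337.0]]) 0.01811558938598383
s top 1875 (array([651.6, -93.4]), array([172.1, 169.4]), 86.03, [[561.0, -173.0], [730.0, -185.0], [742.0, -13.0], [573.0, -2.0]]) 0.09383092607483276
s tab 75 (array([576.1, -88.6]), array([35.5, 10.5]), 89.35, [[571.0, -106.0], [581.0, -106.0], [582.0, -71.0], [571.0, -71.0]]) 0.12411236152586701
s rem 1697 (array([ 429.5, -366.9]), array([193.5,  49.5]), 3.05, [[332.0, -347.0], [334.0, -397.0], [527.0, -386.0], [525.0, -337.0]]) 0.01723412129189619
```

View pics/w1.png

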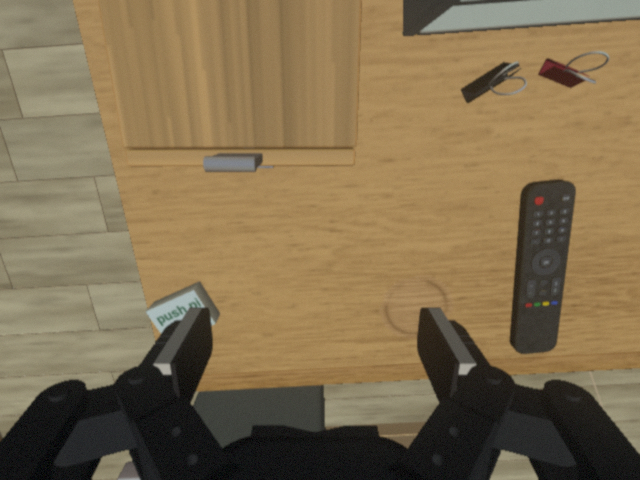

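The wrist view shows the cabinet's front edge at row ~160, the tab at (232,163), the pin box at (180,308) and the remote at (545,265), all clear. The wrist depth gives cabinet yaw -3.6° and tab centre at about (574,-85.5) mm.

>>> move_arm:
  rows:
    - [0, 0, 0, 50, -53, 63, 0.3]
    - [0, 0, 0, 50, -53, 63, 0.3]
    - [0, 0, 0, 50, -53, 63, 0.3]
    - [0, 0, 0, 50, -53, 63, 0.3]
    - [0, 0, 0, 50, -53, 63, 0.3]

```text
t: 1.62
tcp_pos: [0.5719, -0.0877, 0.1749]
tool_rot: [1.0, -0.031, -0.001, 0.0]
force: [1.0, -0.9, 0.0]
finger_gap: 0.698
gripper_force: 0.0
```

>>> move_arm:
  rows:
    - [0, 0, 0, 1.5, -2.3, 30, 0.3]
    - [0, 0, 0, 1.5, -2.3, 45, 0.3]
    - [0, 0, 0, 1.5, -2.3, 48, 0.3]
    - [0, 0, 0, 1.5, -2.3, 48, 0.8]
    - [0, 0, 0, 1.5, -2.3, 48, 1]
    - [0, 0, 0, 1.5, -2.3, 48, 1]
    - [0, 0, 0, 1.5, -2.3, 48, 1]
    - [0, 0, 0, 1.5, -2.3, 48, 1]
    - [0, 0, 0, 1.5, -2.3, 48, 1]

```text
t: 2.37
tcp_pos: [0.5748, -0.0852, 0.1295]
tool_rot: [0.999, -0.032, 0.001, 0.0]
force: [-1.3, 2.6, 7.0]
finger_gap: 0.366
gripper_force: 40.9
```

>>> move_arm:
  rows:
    - [0, 0, 0, -4, 0, -2, 1]
    - [0, 0, 0, -8, 0, -1.2, 1]
    - [0, 0, 0, -15.3, 0, 0.2, 1]
    - [0, 0, 0, -22.7, 0, 2.3, 1]
    - [0, 0, 0, -30, 0, 5, 1]
    - [0, 0, 0, -36.9, 0, 8.4, 1]
    - [0, 0, 0, -43.6, 0, 12.4, 1]
    - [0, 0, 0, -49.9, 0, 16.9, 1]
    - [0, 0, 0, -55.7, 0, 21.9, 1]
    - [0, 0, 0, -61.1, 0, 27.4, 1]
    - [0, 0, 0, -66, 0, 33.4, 1]
    - [0, 0, 0, -66, 0, 33.4, 1]
  squeeze: 50

```text
t: 3.37
tcp_pos: [0.5089, -0.0812, 0.0947]
tool_rot: [0.999, -0.032, 0.001, 0.0]
force: [0.7, 2.9, 3.3]
finger_gap: 0.359
gripper_force: 52.6
```

>>> move_arm:
  rows:
    - [0, 0, 0, -4.4, 0, 6.4, 1]
    - [0, 0, 0, -8.1, 0, 13.2, 1]
    - [0, 0, 0, -11.3, 0, 20.2, 1]
    - [0, 0, 0, -13.9, 0, 27.5, 1]
    - [0, 0, 0, -15.8, 0, 35, 1]
    - [0, 0, 0, -17.1, 0, 42.7, 1]
    - [0, 0, 0, -17.6, 0, 50.4, 1]
    - [0, 0, 0, -17.5, 0, 56, 1]
    - [0, 0, 0, -17.5, 0, 58, 1]
    - [0, 0, 0, -17.5, 0, 58, 1]

```text
t: 4.2
tcp_pos: [0.4903, -0.0799, 0.0352]
tool_rot: [0.999, -0.032, -0.001, -0.0]
force: [-4.6, -1.5, 2.3]
finger_gap: 0.36
gripper_force: 56.4
```

Run:
```python
from h import *
s,P=snap('side'); 
X=P[(P[...,2]>.024)&(P[...,2]<.05)&(P[...,0]>.5)&(P[...,0]<.575)&(P[...,1]>-.17)&(P[...,1]<0)]
print(len(X),np.median(X,0))
```

```text
743 [ 0.55291752 -0.0513651   0.0385671 ]
```

>>> move_arm:
  rows:
    - [0, 0, 0, 0, 0, 0, 0.4]
    - [0, 0, 0, 0, 0, 0, 0.4]
    - [0, 0, 0, 0, 0, -40, 0.4]
    - [0, 0, 0, 0, 0, -80, 0.2]
    - [0, 0, -2, -20, 40, -110, 0]
    - [0, 0, -4, -31, 80, -110, 0]
    - [0, 0, -6.2, -42, 120, -110, 0]
    - [0, 0, -6.2, -51, 160, -110, 0]
    - [0, 0, -6.2, -60, 200, -110, 0]
    - [0, 0, -6.2, -70, 240, -100, 0]
    - [0, 0, -6.2, -80, 275, -80, 0]
    - [0, 0, -6.2, -81, 293, -60, 0]

```text
t: 5.25
tcp_pos: [0.3918, -0.3725, 0.0976]
tool_rot: [1.0, 0.021, 0.002, 0.004]
force: [-0.1, -0.6, 0.8]
finger_gap: 0.997
gripper_force: 0.0
```

Run:
```python
from h import *
s,P=snap('wrist','w2.png'); s2,Q=snap('side'); st=readout.sense(); print(st['tcp_pos'],st['tool_rot'])
def rect(X): 
    r=cv2.minAreaRect((X[:,:2]*1000).astype(np.float32)); return np.round(r[0],1),np.round(r[1],1),round(r[2],2),np.round(cv2.boxPoints(r)).tolist()
X=P[(P[...,2]>.013)&(P[...,2]<.024)&(P[...,0]>.3)&(P[...,0]<.55)&(P[...,1]>-.43)&(P[...,1]<-.32)];print(len(X),rect(X))
for D in (P,Q):
  for x0 in np.arange(.48,.6,.01):
    X=D[(abs(D[...,0]-x0)<.005)&(D[...,1]>-.15)&(D[...,1]<-.11)];print(round(x0,3),len(X),np.median(X[:,2]) if len(X) else 0)
```

```text
[ 0.39076374 -0.37158183  0.09376381] [9.99809990e-01 1.94816779e-02 3.18195102e-04 5.88423267e-04]
28328 (array([ 428.4, -364.9]), array([192.7,  46.7]), 2.62, [[331.0, -346.0], [333.0, -393.0], [526.0, -384.0], [524.0, -337.0]])
0.48 0 0
0.49 0 0
0.5 0 0
0.51 0 0
0.52 0 0
0.53 0 0
0.54 0 0
0.55 0 0
0.56 0 0
0.57 0 0
0.58 0 0
0.59 0 0
0.48 38 0.0034918046790504173
0.49 38 0.003173395712223529
0.5 28 0.0029432160305678124
0.51 13 0.004573069267973271
0.52 61 0.03159137835435866
0.53 46 0.03577260878869279
0.54 42 0.036101716616573826
0.55 40 0.03642664550427973
0.56 38 0.0365282912382006
0.57 39 0.036815681878288514
0.58 94 0.0881494577395862
0.59 73 0.09364917005588863
```

View pics/w2.png

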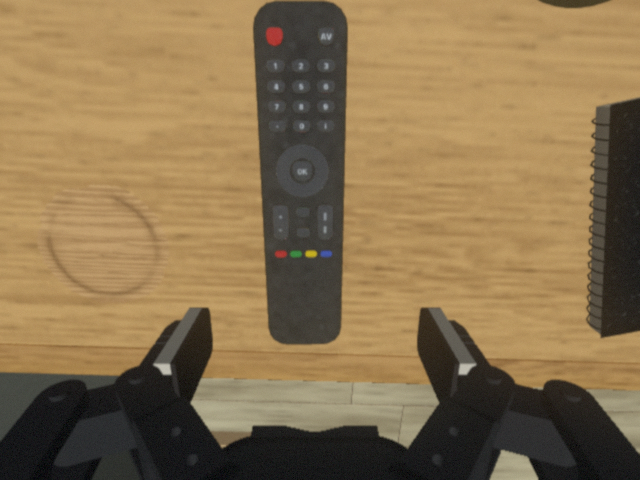

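The remote lies straight ahead, from (305,5) to (305,340), and sits about 10 px left of the jaw centre; nothing is near the fingers.

>>> move_arm:
  rows:
    - [0, 0, -0.4, 0, -5, 20, 0]
    - [0, 0, -0.4, 0, -5, 45, 0]
    - [0, 0, -0.4, 0, -5, 64, 0]
    - [0, 0, -0.4, 0, -5, 64, 0.3]
    - [0, 0, -0.4, 0, -5, 64, 0.6]
    - [0, 0, -0.4, 0, -5, 64, 0.6]
    - [0, 0, -0.4, 0, -5, 64, 0.6]
    - [0, 0, -0.4, 0, -5, 64, 0.6]
    - [0, 0, -0.4, 0, -5, 64, 0.6]
  squeeze: 40

```text
t: 6.1
tcp_pos: [0.3923, -0.3627, 0.0339]
tool_rot: [1.0, 0.026, 0.001, 0.001]
force: [1.4, 0.4, 6.7]
finger_gap: 0.519
gripper_force: 41.5
```

>>> move_arm:
  rows:
    - [0, 0, 0, 0, 0, -15, 0.6]
    - [0, 0, 0, 0, 0, -45, 0.6]
    - [0, 0, 0, 0, 0, -80, 0.6]
    - [0, 0, 0, 0, 0, -100, 0.6]
    - [0, 0, 0, 0, 0, -100, 0.6]
    - [0, 0, 0, 0, 0, -100, 0.6]
  squeeze: 50

```text
t: 6.6
tcp_pos: [0.3916, -0.3626, 0.1337]
tool_rot: [1.0, 0.026, 0.001, 0.001]
force: [-0.6, 0.3, -1.6]
finger_gap: 0.512
gripper_force: 51.3
```

```bash
cat >> h.py <<'E'
from scipy.spatial.transform import Rotation as Ro
def rem(P,img,T,R):
    # dark points ahead of hand in tool frame; fit top plane
    L=(P-T)@R   # tool coords
    m=(abs(L[...,0]-60)<1e9)&(L[...,2]>-.02)&(L[...,2]<.045)&(abs(L[...,1])<.04)&(L[...,0]>.015)&(L[...,0]<.2)
    X=L[m]; c=X.mean(0); v=np.linalg.svd(X-c,full_matrices=False)[2]
    r=cv2.minAreaRect((X[:,:2]*1000).astype(np.float32))
    print('n',len(X),'tip x max',X[:,0].max(),'dirs',v[0].round(3),'normal',v[2].round(3),'rect',np.round(r[0],1),np.round(r[1],1),round(r[2],1))
    for x in (.03,.06,.09,.12):
        Y=X[abs(X[:,0]-x)<.005]
        if len(Y): print(x,'z',np.median(Y[:,2]).round(4),'y',(Y[:,1].min()+Y[:,1].max())/2)
E
python3 - <<'E'
from h import *
st=readout.sense(); T=np.array(st['tcp_pos']);R=Ro.from_quat(st['tool_rot']).as_matrix(); print(T,st['finger_gap'],st['force'])
s,P=snap('wrist','w3.png'); rem(P,s['img'],T,R)
E
```

```text
[ 0.39162268 -0.36257021  0.13367611] 0.5123243447849462 [-0.56235045  0.27364536 -1.60229703]
n 35804 tip x max 0.11720562963195388 dirs [-0.999 -0.03  -0.012] normal [ 0.012  0.002 -1.   ] rect [66.1  1.8] [103.2  46.8] 1.3
0.03 z 0.016 y 0.0009254400863067339
0.06 z 0.0162 y 0.0016585479326737956
0.09 z 0.0166 y 0.0024278314929777056
0.12 z 0.0171 y 0.0031835276143300714
```

View pics/w3.png

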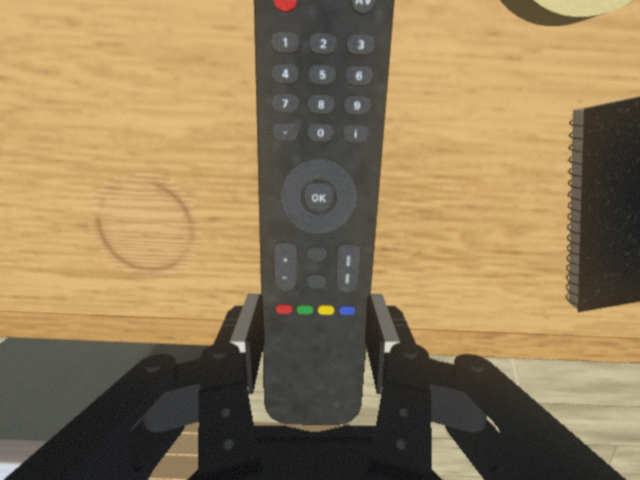

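The remote hangs level and straight in the jaws (OK button at (318,198)). Depth puts its top 16 mm ahead of the TCP and its yaw in the hand at about 1.6°.

>>> move_arm:
  rows:
    - [0, 0, 0, 5, -20, 0, 0.6]
    - [0, 0, 1, 10, -50, 0, 0.6]
    - [0, 0, 2, 15, -85, 0, 0.6]
    - [0, 0, 3, 22, -120, 0, 0.6]
    - [0, 0, 4, 30, -155, 0, 0.6]
    - [0, 0, 5, 36, -190, 0, 0.6]
    - [0, 0, 5, 41, -225, 10, 0.6]
    - [0, 0, 5, 41, -247.5, 30, 0.6]
    - [0, 0, 5, 41, -247.5, 50, 0.6]
    - [0, 0, 5, 41, -247.5, 58, 0.6]
    - [0, 0, 5, 41, -247.5, 58, 0.6]
    - [0, 0, 5, 41, -247.5, 58, 0.6]

```text
t: 7.65
tcp_pos: [0.4193, -0.1132, 0.0733]
tool_rot: [1.0, -0.018, -0.001, -0.0]
force: [-0.3, -0.3, -1.5]
finger_gap: 0.507
gripper_force: 51.3
```

Run:
```python
from h import *
st=readout.sense(); T=np.array(st['tcp_pos']);R=Ro.from_quat(st['tool_rot']).as_matrix(); print(T,st['tool_rot'])
s,P=snap('wrist','w4.png'); rem(P,s['img'],T,R)
L=P
X=L[(L[...,2]>.088)&(L[...,2]<.1)&(L[...,0]>.54)]
if len(X)>50:
    r=cv2.minAreaRect((X[:,:2]*1000).astype(np.float32));print(len(X),r,cv2.boxPoints(r))
```

```text
[ 0.41929121 -0.11317894  0.07332535] [ 9.99831124e-01 -1.83530578e-02 -8.34968224e-04 -4.36906564e-04]
n 43708 tip x max 0.12263700579899534 dirs [-0.989  0.074 -0.132] normal [-0.113  0.216  0.97 ] rect [68.8  0. ] [ 80.  107.6] 90.0
0.03 z 0.016 y 0.0009658606271319235
0.06 z 0.0162 y 0.0017345751084967987
0.09 z 0.017 y -0.007120798826784371
0.12 z 0.0372 y 2.0669809345508217e-06
```

View pics/w4.png

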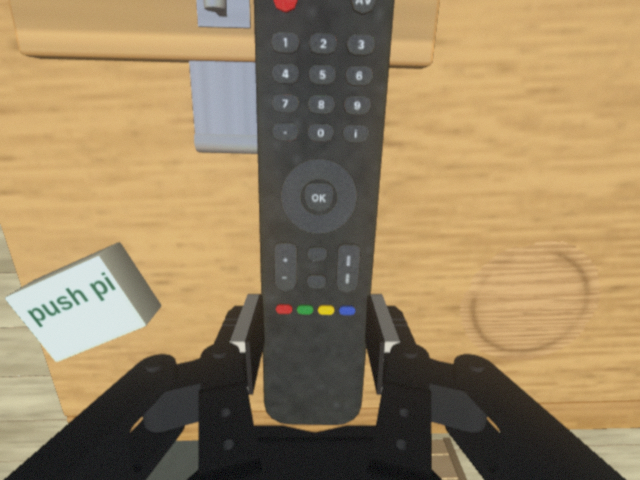

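The held remote points at the flap; the flap's near edge is at row ~60, the tab lies left of the remote at (225,105), and the pin box is clear at (85,300). Next I slide it into the mouth.

>>> move_arm:
  rows:
    - [0, 0, 0, 10, 0.3, 0, 0.6]
    - [0, 0, 0, 20, 0.5, 0, 0.6]
    - [0, 0, 0, 30, 0.8, 0, 0.6]
    - [0, 0, 0, 40, 1.1, 0, 0.6]
    - [0, 0, 0, 50, 1.3, 0, 0.6]
    - [0, 0, 0, 60, 1.6, 0, 0.6]
    - [0, 0, 0, 70, 1.9, 0, 0.6]
    - [0, 0, 0, 80, 2.1, 0, 0.6]
    - [0, 0, 0, 90, 2.4, 0, 0.6]
    - [0, 0, 0, 90, 2.4, 0, 0.6]

```text
t: 8.53
tcp_pos: [0.5124, -0.1192, 0.0743]
tool_rot: [1.0, -0.018, 0.002, 0.001]
force: [0.5, -0.4, -0.9]
finger_gap: 0.51
gripper_force: 51.3
```

Run:
```python
from h import *
st=readout.sense(); T=np.array(st['tcp_pos']);print(T,st['force'])
s,P=snap('wrist','w5.png');np.save('w5.npy',P)
L=P
X=L[(L[...,2]>.088)&(L[...,2]<.1)&(L[...,0]>.54)]
if len(X)>50:
    r=cv2.minAreaRect((X[:,:2]*1000).astype(np.float32));print(len(X),r,cv2.boxPoints(r))
X=L[(L[...,2]>.028)&(L[...,2]<.038)&(L[...,0]>.51)&(L[...,0]<.57)]
r=cv2.minAreaRect((X[:,:2]*1000).astype(np.float32));print(len(X),r,cv2.boxPoints(r))
```

```text
[ 0.51240735 -0.11917903  0.07433245] [ 0.52628588 -0.37640582 -0.92025519]
84699 ((601.01123046875, -103.43232727050781), (132.98451232910156, 42.01216506958008), 86.8238296508789) [[ 576.35333  -168.65857 ]
 [ 618.30096  -170.98631 ]
 [ 625.6691    -38.206085]
 [ 583.7215    -35.87834 ]]
23058 ((539.9950561523438, -83.80780029296875), (166.07574462890625, 59.989662170410156), 89.97465515136719) [[ 509.9635    -166.8324   ]
 [ 569.9531    -166.85893  ]
 [ 570.0266      -0.7832031]
 [ 510.037       -0.7566681]]
```

View pics/w5.png

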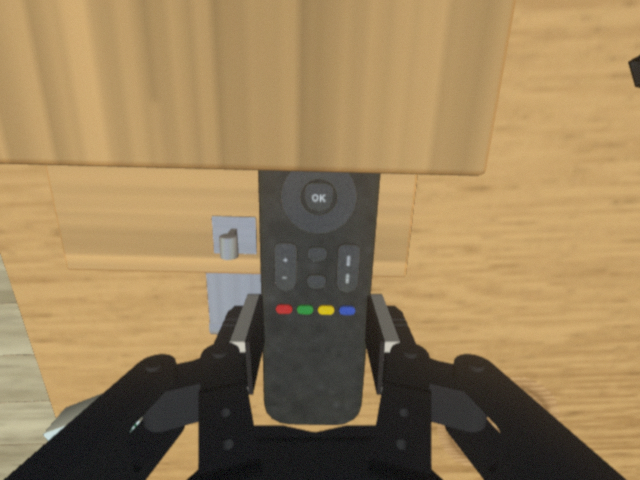

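The remote's front passes under the top edge (row 170) and its sides stay clear of the strike at (229,240). Next I lower it and let go.

>>> move_arm:
  rows:
    - [0, 0, 0, 0, 0, 3, 0.6]
    - [0, 0, 0, 0, 0, 5.5, 0.6]
    - [0, 0, 0, 0, 0, 5.5, 0.6]
    - [0, 0, 0, 0, 0, 5.5, 0.35]
    - [0, 0, 0, 0, 0, 5.5, 0.15]
    - [0, 0, 0, 0, 0, 5.5, 0.15]
    - [0, 0, 0, 0, 0, 5.5, 0.15]
    - [0, 0, 0, 0, 0, 0, 0.15]
    - [0, 0, 0, 0, 0, -30, 0.15]
    - [0, 0, 0, 0, 0, -60, 0.15]
    - [0, 0, 0, 0, 0, -60, 0.15]
    - [0, 0, 0, 0, 0, -60, 0.15]

```text
t: 9.58
tcp_pos: [0.5105, -0.1189, 0.1361]
tool_rot: [1.0, -0.018, 0.002, 0.001]
force: [0.0, -0.4, -0.6]
finger_gap: 0.852
gripper_force: 0.0
```

Run:
```python
from h import *
st=readout.sense(); T=np.array(st['tcp_pos']);print(T,st['tool_rot'])
s,P=snap('wrist','w6.png')
h=np.array([580,-85.5])/1e3; c=np.radians(-3.62); ex=np.array([np.cos(c),np.sin(c)]);ey=np.array([-ex[1],ex[0]])
d=P[...,:2]-h; X=d@ex; Y=d@ey+.038; Z=P[...,2]
g=s['img'].max(-1)<110
m=g&(X<-.002)&(X>-.2)&(abs(Y)<.035)&(Z>.043)&(Z<.064)
print(m.sum(),X[m].min(),np.median(Z[m]))
for x in (-.12,-.1,-.08,-.05,-.02):
    k=m&(abs(X-x)<.004); 
    if k.any(): print(x,Y[k].min(),Y[k].max(),np.median(Z[k]))
```

```text
[ 0.51049862 -0.1189337   0.13612365] [ 9.99836828e-01 -1.79071308e-02  2.16089234e-03  9.90773356e-04]
14331 -0.12967521530462728 0.05088811891719875
-0.12 -0.02223390894593974 0.023182674383210835 0.04963478786954206
-0.1 -0.02201779282687622 0.0230589083023947 0.05001527862447334
-0.08 -0.022184676020883247 0.02356467677896181 0.05036469846269848
-0.05 -0.022264022620769236 0.023343118767114694 0.051660325668531376
-0.02 -0.022130777248740623 0.023605360641182346 0.05214805820518084
```

Released and well placed: centre about -33 mm along the bay, 0.5 mm off its middle line, lying on shelf and floor. Next I close the fingers, tilt the tips forward and go behind the outer end.

>>> move_arm:
  rows:
    - [0, 0, 0, -20, -0.5, 0, 1]
    - [0, 6, 0.5, -45, -1, 0, 1]
    - [0, 12, 1, -70, -1.5, 0, 1]
    - [0, 18, 1.6, -90, -2, 0, 1]
    - [0, 20, 1.6, -90, -2, 10, 1]
    - [0, 20, 1.6, -90, -2, 30, 1]
    - [0, 20, 1.6, -90, -2, 50, 1]
    - [0, 20, 1.6, -90, -2, 66, 1]
    - [0, 20, 1.6, -90, -2, 70, 1]
    - [0, 20, 1.6, -90, -2, 70, 1]

```text
t: 10.47
tcp_pos: [0.442, -0.0989, 0.0997]
tool_rot: [0.982, -0.024, 0.185, -0.022]
force: [0.9, -0.2, -0.5]
finger_gap: 0.001
gripper_force: 0.0
```

```bash
cat >> h.py <<'E'
def bay(p):
    c=np.radians(-3.62); ex=np.array([np.cos(c),np.sin(c)]);ey=np.array([-ex[1],ex[0]])
    d=np.asarray(p)[...,:2]-np.array([.5776,-.1234]); return d@ex,d@ey
E
python3 - <<'E'
from h import *
st=readout.sense(); T=np.array(st['tcp_pos']);R=Ro.from_quat(st['tool_rot']).as_matrix()
print(T,bay(T)); print(R.round(3),st['finger_gap'],st['force'])
tip=T+R@[.011,0,.025]; print('tipcorner',tip,bay(tip))
print('1mm fwd cab in tool:',R.T@np.array([np.cos(np.radians(3.62)),-np.sin(np.radians(3.62)),0]))
s,P=snap('side','s7.png'); cv2.imwrite('pics/s7c.png',cv2.resize(s['img'][220:340,180:440,::-1],None,fx=3,fy=3))
E
```

```text
[ 0.44202979 -0.09888941  0.09970654] (np.float64(-0.13684728665047027), np.float64(0.015901930822136957))
[[ 0.931 -0.039  0.364]
 [-0.055 -0.998  0.035]
 [ 0.362 -0.053 -0.931]] 0.001147572782400937 [ 0.86065486 -0.24448525 -0.53445597]
tipcorner [ 0.46136949 -0.09862521  0.08042167] (np.float64(-0.11756285351056037), np.float64(0.017386696256020087))
1mm fwd cab in tool: [0.93216293 0.024255   0.36122563]
```

View pics/s7c.png

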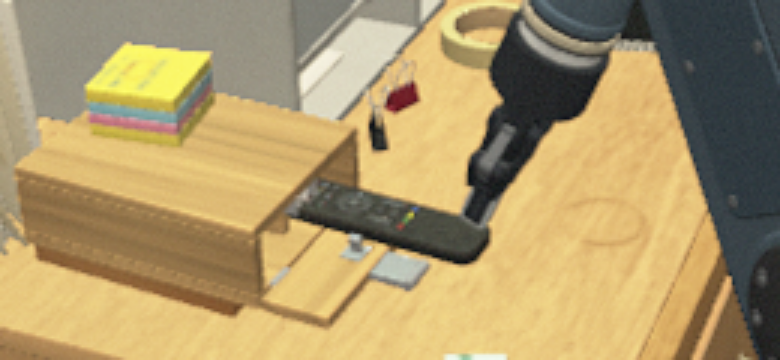

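The view shows the tilted hand stopped short of its goal, over the remote's outer end near (475,215) and not behind it: the reach limits it when tilted. I will untilt and push upright first, then tilt farther out.

```bash
cat >> h.py <<'E'
def plan(targets,T=None):
    st=readout.sense(); T=np.array(st['tcp_pos']);R=Ro.from_quat(st['tool_rot']).as_matrix()
    c=np.radians(-3.62); ex=np.array([np.cos(c),np.sin(c),0]);ey=np.array([-ex[1],ex[0],0])
    print('now',T.round(4),np.round(bay(T),4),'q',np.round(st['q'],2))
    for bx,by,z,tilt in targets:
        p=np.array([.5776,-.1234,0])+bx*ex+by*ey+np.array([0,0,z])
        Rt=np.column_stack([ex,-ey,[0,0,-1]])@Ro.from_euler('y',tilt,degrees=True).as_matrix()
        print((bx,by,z,tilt),np.round(Ro.from_matrix(R.T@Rt).as_rotvec(degrees=True),1).tolist(),np.round(R.T@(p-T)*1000,1).tolist())
E
python3 - <<'E'
from h import *
plan([(-.137,.005,.125,10),(-.152,0,.11,0),(-.152,0,.064,0)])
E
```

```text
now [ 0.4411 -0.0987  0.0985] [-0.1378  0.016 ] q [-0.62  0.6   2.23  1.48  0.24 -0.45]
(-0.137, 0.005, 0.125, 10) [-3.3, -11.1, 0.5] [10.2, 9.6, -25.0]
(-0.152, 0, 0.11, 0) [-3.3, -21.1, 0.8] [-9.2, 15.0, -16.7]
(-0.152, 0, 0.064, 0) [-3.3, -21.1, 0.8] [-25.7, 17.5, 26.1]
```

>>> move_arm:
  rows:
    - [-1, -3, 0, 3, 2, -10, 1]
    - [-3.3, -8, 0.3, 8, 6, -20, 1]
    - [-3.3, -11.1, 0.5, 10, 9.6, -25, 1]
    - [-3.3, -11.1, 0.5, 10, 9.6, -25, 1]
    - [-3.3, -16, 0.6, 0, 12, -22, 1]
    - [-3.3, -21.1, 0.8, -9, 15, -17, 1]
    - [-3.3, -21.1, 0.8, -9, 15, -17, 1]
    - [-3.3, -21.1, 0.8, -9, 15, -17, 1]
    - [-3.3, -21.1, 0.8, -9, 15, -17, 1]
    - [-3.3, -21.1, 0.8, -9, 15, -17, 1]

```text
t: 11.35
tcp_pos: [0.429, -0.115, 0.1124]
tool_rot: [1.0, -0.031, 0.002, 0.002]
force: [0.3, 0.2, -0.1]
finger_gap: -0.001
gripper_force: 0.0
```

Run:
```python
from h import *
plan([(-.152,0,.11,0),(-.152,0,.064,0),(-.07,0,.064,0)])
st=readout.sense();print(st['tool_rot'],st['force'])
```

```text
now [ 0.429  -0.115   0.1124] [-0.1489 -0.001 ] q [-0.51  0.55  2.01 -0.    0.57  1.12]
(-0.152, 0, 0.11, 0) [0.3, -0.2, 0.1] [-3.2, -1.0, 2.3]
(-0.152, 0, 0.064, 0) [0.3, -0.2, 0.1] [-3.3, -1.3, 48.3]
(-0.07, 0, 0.064, 0) [0.3, -0.2, 0.1] [78.7, -1.1, 48.6]
[ 0.99952261 -0.0307487   0.00182487  0.00239423] [ 0.32446553  0.15827649 -0.13006996]
```

>>> move_arm:
  rows:
    - [0, 0, 0, -5, -1, 15, 1]
    - [0, 0, 0, -5, -1, 35, 1]
    - [0, 0, 0, -5, -1, 47, 1]
    - [0, 0, 0, -5, -1, 48, 1]
    - [0, 0, 0, 0, -1, 48, 1]
    - [0, 0, 0, 7, -1, 48, 1]
    - [0, 0, 0, 14, -1, 48, 1]
    - [0, 0, 0, 21, -1, 48, 1]
    - [0, 0, 0, 28, -1, 48, 1]
    - [0, 0, 0, 35, -1, 48, 1]
    - [0, 0, 0, 42, -1, 48, 1]
    - [0, 0, 0, 49, -1, 48, 1]

```text
t: 12.35
tcp_pos: [0.4775, -0.1163, 0.065]
tool_rot: [1.0, -0.031, 0.002, 0.001]
force: [-0.7, 0.2, 0.7]
finger_gap: -0.001
gripper_force: 0.5
```

```bash
cat >> h.py <<'E'
def see(n='wrist'):
    s,P=snap(n); X,Y=bay(P); Z=P[...,2]; g=s['img'].max(-1)<110
    m=g&(X<-.004)&(X>-.2)&(abs(Y)<.033)&(Z>.043)&(Z<.0555)
    print(m.sum(), np.percentile(X[m],1) if m.any() else '')
    for x in (-.08,-.06,-.04,-.02,-.01):
        k=m&(abs(X-x)<.004)
        if k.sum()>5: print(x,Y[k].min().round(4),Y[k].max().round(4),np.median(Z[k]).round(4))
E
python3 - <<'E'
from h import *
plan([]); st=readout.sense();print(st['force']); see()
E
```

```text
now [ 0.4775 -0.1163  0.065 ] [-0.1003  0.0008] q [-0.47  0.68  1.91  0.    0.54  1.17]
[-0.72740993  0.21078164  0.73293877]
27161 -0.09077459591008467
-0.08 -0.0223 0.0236 0.0504
-0.06 -0.0227 0.0232 0.0508
-0.04 -0.0233 0.023 0.0511
-0.02 -0.0236 0.0224 0.0515
-0.01 -0.0237 0.022 0.0523
```

>>> move_arm:
  rows:
    - [0, 0, 0, 7, 0, 0, 1]
    - [0, 0, 0, 14, 0, 0, 1]
    - [0, 0, 0, 21, 0, 0, 1]
    - [0, 0, 0, 28, 0, 0, 1]
    - [0, 0, 0, 35, 0, 0, 1]
    - [0, 0, 0, 42, 0, 0, 1]
    - [0, 0, 0, 49, 0, 0, 1]
    - [0, 0, 0, 55, 0, 0, 1]
    - [0, 0, 0, 55, 0, 0, 1]
    - [0, 0, 0, 45, 0, 0, 1]
    - [0, 0, 0, 38, 0, -20, 1]
    - [0, 0, 0, 38, 0, -20, 1]

```text
t: 13.4
tcp_pos: [0.5141, -0.1185, 0.0864]
tool_rot: [1.0, -0.031, 0.002, 0.001]
force: [-0.2, 0.2, -0.1]
finger_gap: -0.002
gripper_force: 0.0
```

Run:
```python
from h import *
plan([(-.065,0,.085,20),(-.065,0,.068,20),(-.043,0,.068,20),(-.013,0,.068,20),(-.011,0,.068,20)]); see()
```

```text
now [ 0.5141 -0.1185  0.0864] [-0.0637  0.0009] q [-0.44  0.67  1.81  0.    0.66  1.19]
(-0.065, 0, 0.085, 20) [0.1, 19.7, 0.0] [-1.4, 0.9, 1.4]
(-0.065, 0, 0.068, 20) [0.1, 19.7, 0.0] [-1.4, 0.8, 18.4]
(-0.043, 0, 0.068, 20) [0.1, 19.7, 0.0] [20.6, 0.8, 18.5]
(-0.013, 0, 0.068, 20) [0.1, 19.7, 0.0] [50.6, 0.9, 18.6]
(-0.011, 0, 0.068, 20) [0.1, 19.7, 0.0] [52.6, 0.9, 18.6]
6314 -0.03229989853412449
-0.02 -0.0226 0.0234 0.0518
-0.01 -0.0228 0.0229 0.0518
```

>>> move_arm:
  rows:
    - [0, 7, 0, -3, 1, 0, 1]
    - [0, 14, 0, -3, 1, 0, 1]
    - [0, 20, 0, -3, 1, 5, 1]
    - [0, 20, 0, -3, 1, 18, 1]
    - [0, 20, 0, -3, 1, 20, 1]
    - [0, 20, 0, 5, 1, 20, 1]
    - [0, 20, 0, 13, 1, 20, 1]
    - [0, 20, 0, 21, 1, 20, 1]
    - [0, 20, 0, 28, 1, 20, 1]
    - [0, 20, 0, 35, 1, 20, 1]
    - [0, 20, 0, 41, 1, 20, 1]
    - [0, 20, 0, 41, 1, 20, 1]

```text
t: 14.45
tcp_pos: [0.558, -0.1231, 0.0651]
tool_rot: [0.984, -0.03, 0.176, 0.007]
force: [0.2, -1.0, -0.6]
finger_gap: -0.005
gripper_force: 0.0
```

Run:
```python
from h import *
plan([]); st=readout.sense();print(st['force'],st['tool_rot']); R=Ro.from_quat(st['tool_rot']).as_matrix()
tip=np.array(st['tcp_pos'])+R@[.011,0,.025]; print(bay(tip),tip[2])
print(R.T@np.array([np.cos(np.radians(3.62)),-np.sin(np.radians(3.62)),0]),R.T@[0,0,1])
```

```text
now [ 0.558  -0.1231  0.0651] [-0.0196 -0.001 ] q [-0.48  0.71  1.95  0.73  0.21  0.45]
[ 0.16641486 -0.9880225  -0.5663415 ] [ 0.98381219 -0.0302617   0.1764824   0.00719457]
(np.float64(-0.0006061437653979094), np.float64(-0.0010026455423018312)) 0.04553195860299111
[0.93760826 0.0010575  0.34769186] [ 0.34768651  0.00347491 -0.9376044 ]
```

>>> move_arm:
  rows:
    - [0, 0, 0, 2, 0, 0.7, 1]
    - [0, 0, 0, 4, 0, 1.5, 1]
    - [0, 0, 0, 6, 0, 2.2, 1]
    - [0, 0, 0, 7, 0, 2.6, 1]
    - [0, 0, 0, 7, 0, 2.6, 1]
    - [0, 0, 0, 7, 0, 2.6, 1]

```text
t: 14.95
tcp_pos: [0.5632, -0.1228, 0.0651]
tool_rot: [0.984, -0.031, 0.176, 0.006]
force: [0.5, 0.2, 0.4]
finger_gap: 0.004
gripper_force: 0.0
```

Run:
```python
from h import *
plan([(-.05,0,.1,20),(-.06,.0,.12,10),(-.06,.0,.14,0)]); st=readout.sense();print(st['force']); R=Ro.from_quat(st['tool_rot']).as_matrix()
tip=np.array(st['tcp_pos'])+R@[.011,0,.025]; print(bay(tip),tip[2])
```

```text
now [ 0.5632 -0.1228  0.0651] [-0.0144 -0.0003] q [-0.47  0.71  1.93  0.69  0.22  0.51]
(-0.05, 0, 0.1, 20) [0.1, -0.2, 0.1] [-21.3, -0.3, -45.1]
(-0.06, 0.0, 0.12, 10) [0.1, -10.2, 0.1] [-23.8, -0.3, -67.3]
(-0.06, 0.0, 0.14, 0) [0.1, -20.2, 0.0] [-16.8, -0.2, -86.1]
[0.51886955 0.21854932 0.37204031]
(np.float64(0.004537823212325909), np.float64(-0.0003573159593247318)) 0.04543218034563298
```

>>> move_arm:
  rows:
    - [0, 0, 0, -10, 0, -4, 1]
    - [0, 0, 0, -25, 0, -9, 1]
    - [0, -2, 0, -28, 0, -25, 1]
    - [0, -6, 0, -25, 0, -50, 1]
    - [0, -13, 0, -22, 0, -70, 1]
    - [0, -20, 0, -17, 0, -86, 0.8]
    - [0, -20.2, 0, -17, 0, -86, 0.6]
    - [0, -20.2, 0, -17, 0, -86, 0.4]
    - [0, -20.2, 0, -17, 0, -86, 0.3]
    - [0, -20.2, 0, -17, 0, -86, 0.3]

```text
t: 15.78
tcp_pos: [0.5176, -0.1194, 0.1398]
tool_rot: [1.0, -0.031, 0.001, 0.001]
force: [-0.2, 0.2, -0.5]
finger_gap: 0.695
gripper_force: 0.0
```

Run:
```python
from h import *
plan([(-.0895,.038,.1,0),(-.0895,.038,.036,0)]); see()
s,P=snap('scene','s8.png'); cv2.imwrite('pics/s8c.png',cv2.resize(s['img'][140:320,170:400,::-1],None,fx=3,fy=3))
s,P=snap('wrist'); X,Y=bay(P);Z=P[...,2]
m=(Z>.02)&(Z<.034)&(X>-.105)&(X<-.065)&(abs(Y-.038)<.04); print(m.sum(),X[m].min(),X[m].max(),Y[m].min(),Y[m].max(),np.median(Z[m]))
```

```text
now [ 0.5176 -0.1194  0.1398] [-0.0601  0.0002] q [-0.44  0.58  1.77 -0.    0.79  1.2 ]
(-0.0895, 0.038, 0.1, 0) [0.1, -0.1, 0.1] [-29.4, -37.9, 39.7]
(-0.0895, 0.038, 0.036, 0) [0.1, -0.1, 0.1] [-29.5, -37.9, 103.7]
0 
1820 -0.09398443387729344 -0.0650084728552763 0.021472694260090675 0.053599755805215414 0.0313825121562276
```

View pics/s8c.png

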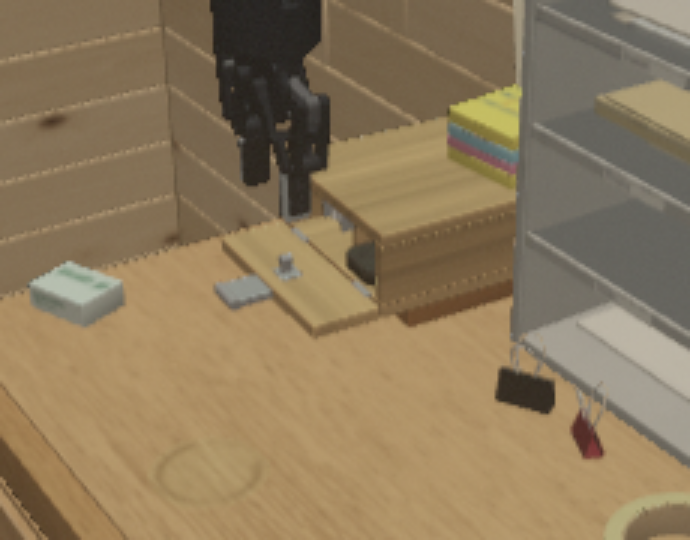

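The remote's end sits just inside the right-hand bay at (363,262) in the crop. The flap is down with the tab free at (243,291), and everything else is in place.

>>> move_arm:
  rows:
    - [0, 0, 0, -20, -25, 15, 0.3]
    - [0, 0, 0, -28.5, -38, 40, 0.3]
    - [0, 0, 0, -28.5, -38, 70, 0.3]
    - [0, 0, 0, -28.5, -38, 95, 0.3]
    - [0, 0, 0, -28.5, -38, 104, 0.3]
    - [0, 0, 0, -28.5, -38, 104, 0.3]
    - [0, 0, 0, -28.5, -38, 104, 1]
    - [0, 0, 0, -28.5, -38, 104, 1]
    - [0, 0, 0, -28.5, -38, 104, 1]
    - [0, 0, 0, -28.5, -38, 104, 1]
    - [0, 0, 0, -28.5, -38, 104, 1]
  squeeze: 50

```text
t: 16.85
tcp_pos: [0.4921, -0.0802, 0.037]
tool_rot: [1.0, -0.032, 0.001, 0.001]
force: [-0.2, 3.4, 6.2]
finger_gap: 0.358
gripper_force: 49.8
```

>>> move_arm:
  rows:
    - [0, 0, 0, 0, 0, -7.6, 1]
    - [0, 0, 0, 0.5, 0, -15.2, 1]
    - [0, 0, 0, 1.7, 0, -22.7, 1]
    - [0, 0, 0, 3.5, 0, -30.1, 1]
    - [0, 0, 0, 6.1, 0, -37.3, 1]
    - [0, 0, 0, 9.2, 0, -44.2, 1]
    - [0, 0, 0, 12.8, 0, -50.8, 1]
    - [0, 0, 0, 17.1, 0, -57.1, 1]
    - [0, 0, 0, 22, 0, -63, 1]
    - [0, 0, 0, 27.3, 0, -68.4, 1]
    - [0, 0, 0, 27.3, 0, -68.4, 1]

```text
t: 17.77
tcp_pos: [0.5182, -0.0816, 0.105]
tool_rot: [1.0, -0.031, -0.001, 0.001]
force: [-3.8, 0.3, -2.6]
finger_gap: 0.361
gripper_force: 51.5
```

>>> move_arm:
  rows:
    - [0, 0, 0, 5.7, 0, -5, 1]
    - [0, 0, 0, 11.9, 0, -9.4, 1]
    - [0, 0, 0, 18.4, 0, -13.3, 1]
    - [0, 0, 0, 25.2, 0, -16.6, 1]
    - [0, 0, 0, 32.4, 0, -19.3, 1]
    - [0, 0, 0, 39.7, 0, -21.4, 1]
    - [0, 0, 0, 47.1, 0, -22.9, 1]
    - [0, 0, 0, 54.7, 0, -23.6, 1]
    - [0, 0, 0, 58, 0, -23.6, 1]
    - [0, 0, 0, 60, 0, -23.6, 1]
    - [0, 0, 0, 60, 0, -23.6, 1]

```text
t: 18.68
tcp_pos: [0.5762, -0.0853, 0.1288]
tool_rot: [0.999, -0.032, -0.003, 0.0]
force: [-9.1, 0.1, 6.4]
finger_gap: 0.353
gripper_force: 48.9
```

>>> move_arm:
  rows:
    - [0, 0, 0, 0, 0, 0, 0.4]
    - [0, 0, 0, -1, 0, 0, 0.3]
    - [0, 0, 0, -1, 0, 0, 0.3]
    - [0, 0, 0, -1, 0, 0, 0.3]
    - [0, 0, 0, -3, 0, -25, 0.3]
    - [0, 0, 0, -5, 0, -60, 0.3]
    - [0, 0, 0, -40, 0, -90, 0.3]
    - [0, 0, 0, -70, 0, -110, 0.3]
    - [0, 0, 0, -70, 0, -110, 0.3]
    - [0, 0, 0, -70, 0, -110, 0.3]

```text
t: 19.52
tcp_pos: [0.5087, -0.081, 0.2397]
tool_rot: [0.999, -0.032, 0.002, 0.001]
force: [0.4, -0.5, -0.7]
finger_gap: 0.699
gripper_force: 0.0
```

Run:
```python
from h import *
st=readout.sense(); print(st['tcp_pos'],st['t'])
s,D=snap('wrist','w9.png')
def rect(X): 
    r=cv2.minAreaRect((X[:,:2]*1000).astype(np.float32)); return np.round(r[0],1),np.round(r[1],1),round(r[2],2),np.round(cv2.boxPoints(r)).tolist()
for nm,lo,hi,bx in (('top',.088,.1,(.54,.82,-.2,.01)),('tab',.112,.14,(.53,.6,-.12,-.04))):
    X=D[(D[...,2]>lo)&(D[...,2]<hi)&(D[...,0]>bx[0])&(D[...,0]<bx[1])&(D[...,1]>bx[2])&(D[...,1]<bx[3])]
    if len(X)>5: print(nm,len(X),rect(X),np.median(X[:,2]))
```

```text
[ 0.50869142 -0.08102459  0.23970903] 19.5167
top 35044 (array([609.6, -87.5]), array([166.6,  98.6]), 86.4, [[555.0, -168.0], [654.0, -174.0], [664.0, -7.0], [566.0, -1.0]]) 0.09476032027155532
tab 909 (array([563.2, -84.7]), array([31.7, 10.2]), 86.22, [[557.0, -100.0], [567.0, -101.0], [569.0, -69.0], [559.0, -69.0]]) 0.12801585246155672
```

View pics/w9.png

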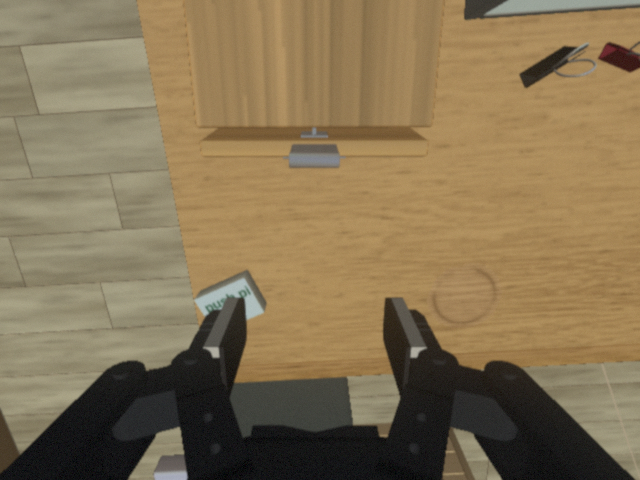

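The flap stands ajar: there is a gap at row 135, and the tab is about 11 mm out, roughly 0.13 rad. It is still against the rollers because the tab slipped in the pads. Next I push the tab home with closed fingertips.

>>> move_arm:
  rows:
    - [0, 0, 0, 0, 0, 30, 1]
    - [0, 0, 0, 0, 0, 65, 1]
    - [0, 0, 0, 0, 0, 100, 1]
    - [0, 0, 0, 0, 0, 109, 1]
    - [0, 0, 0, 10, 0, 109, 1]
    - [0, 0, 0, 20, 0, 109, 1]
    - [0, 0, 0, 30, 0, 109, 1]
    - [0, 0, 0, 36, 0, 109, 1]
    - [0, 0, 0, 42, 0, 109, 1]
    - [0, 0, 0, 48, 0, 109, 1]
    - [0, 0, 0, 53, 0, 109, 1]
    - [0, 0, 0, 53, 0, 109, 1]

```text
t: 20.57
tcp_pos: [0.5603, -0.0841, 0.1297]
tool_rot: [1.0, -0.031, -0.002, 0.001]
force: [-7.1, -0.7, 4.9]
finger_gap: 0.001
gripper_force: 3.2
```

>>> move_arm:
  rows:
    - [0, 0, 0, 3, 0, 0, 1]
    - [0, 0, 0, 6, 0, 0, 1]
    - [0, 0, 0, 8, 0, 0, 1]
    - [0, 0, 0, 8, 0, 0, 1]

```text
t: 20.9
tcp_pos: [0.5609, -0.0839, 0.1294]
tool_rot: [0.999, -0.03, -0.01, -0.0]
force: [-20.9, -3.0, 15.9]
finger_gap: -0.002
gripper_force: 10.3
```

>>> move_arm:
  rows:
    - [0, 0, 0, 0, 0, 0, 1]
    - [0, 0, 0, -15, 0, 0, 1]
    - [0, 0, 0, -40, 0, -20, 1]
    - [0, 0, 0, -60, 0, -60, 0.8]
    - [0, 0, 0, -60, 0, -100, 0.3]
    - [0, 0, 0, -60, 0, -100, 0.3]
    - [0, 0, 0, -60, 0, -100, 0.3]

```text
t: 21.48
tcp_pos: [0.5126, -0.082, 0.2328]
tool_rot: [0.999, -0.031, 0.005, 0.002]
force: [-0.3, 0.1, 0.4]
finger_gap: 0.563
gripper_force: 0.0
```

Run:
```python
from h import *
def rect(X): 
    r=cv2.minAreaRect((X[:,:2]*1000).astype(np.float32)); return np.round(r[0],1),np.round(r[1],1),round(r[2],2),np.round(cv2.boxPoints(r)).tolist()
s,D=snap('wrist'); s2,Q=snap('side'); s3,S=snap('scene')
for nm,lo,hi,bx in (('top',.088,.1,(.54,.82,-.2,.01)),('tab',.112,.14,(.53,.6,-.12,-.04))):
    X=D[(D[...,2]>lo)&(D[...,2]<hi)&(D[...,0]>bx[0])&(D[...,0]<bx[1])&(D[...,1]>bx[2])&(D[...,1]<bx[3])]
    if len(X)>5: print(nm,len(X),rect(X),np.median(X[:,2]))
for nm,P,b in (('cube',Q,(.13,.15,.66,.8,-.18,-.05)),('pin',Q,(.015,.03,.36,.45,-.04,.06)),('tape',S,(.017,.03,.5,.66,-.57,-.42)),('clip1',S,(.012,.07,.59,.64,-.33,-.275)),('clip2',S,(.012,.07,.6,.64,-.39,-.345)),('remleft',S,(.012,.03,.3,.55,-.43,-.32))):
    X=P[(P[...,2]>b[0])&(P[...,2]<b[1])&(P[...,0]>b[2])&(P[...,0]<b[3])&(P[...,1]>b[4])&(P[...,1]<b[5])]
    print(nm,len(X),np.median(X,0).round(3) if len(X) else '')
```

```text
top 37683 (array([614.4, -88. ]), array([166.7,  95.4]), 86.55, [[562.0, -168.0], [657.0, -174.0], [667.0, -8.0], [572.0, -2.0]]) 0.0948028196220314
tab 900 (array([574.8, -85.5]), array([31.9,  9.8]), 86.38, [[569.0, -101.0], [579.0, -102.0], [581.0, -70.0], [571.0, -69.0]]) 0.12988833328989002
cube 665 [ 0.732 -0.11   0.142]
pin 464 [0.405 0.021 0.025]
tape 902 [ 0.572 -0.499  0.024]
clip1 173 [ 0.617 -0.298  0.022]
clip2 81 [ 0.622 -0.363  0.023]
remleft 0
```

```bash
python3 -c "
from h import *
print(order.sign_off())"
```

```text
the job is handed in; nothing more can be done
None
```

The job is handed in at about 21.5 s, with no verdict returned: the remote is in the right-hand bay (estimated about 101 mm in, not seen since the flap shut), the flap is shut with its tab back at its starting position, and the cube, pin box, tape and clips are where they started (notebook and mouse not re-measured).

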